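Lay the retaining bar across the shaft fixture and lock it

ROBOT

A 6-joint arm with a two-finger parallel gripper is mounted at the origin on the work surface. World frame = base frame: x ahead of the robot, y to its left, z up, the work surface at z = 0. Lengths are in m, angles in rad, forces in N, time in s.
With the tool pointing down it reaches from about 0.375 to 0.9 m from the base axis. Payload 3.1 kg.
Tool frame: the origin (TCP) lies at the very end of the fingers, on their centre line; the grasp point (between the pads) lies 19 mm behind it (manip.hold_point_z is the distance from the TCP to the grasp point, in m); y points along the fingers, z is the direction in which the jaws open and shut, and the axes are right-handed (so a half turn about y gives the same grasp; the last joint's range is limited). The gripper opens to 85 mm and grips with 20 to 120 N. Pads are 22 mm wide; open, the fingers measure 114 mm over their backs; the gripper's body (76 mm by 85 mm) begins 54 mm behind the grasp point. The pads swing forward as they close: fully open they stand 13 mm farther back than shut.
Start: joints at [1.121, 0.527, 1.433, -0, 1.181, -0.178], TCP at [0.167, 0.602, 0.199] pointing down, gripper open.
Joint ranges: [-3.08, 3.08], [-0.75, 2.2], [0.22, 2.44], [-1.43, 4.57], [0, 2.65], [-2.85, 2.85]. Speed limits (rad/s): [2.79, 2.79, 3.14, 3.14, 3.14, 3.14].

INTERFACE

Orientations are given as a unit quaternion [x, y, z, w].
In Python, from station import manip, eyes, workorder gives the robot as it stands. The module is installed in compiled form; this text tells all that it offers.
- The arm moves only by the shell command python3 -m jog 'ROWS' [OPENING] [FORCE]. ROWS is JSON, a list of rows, each a list of 2 entries, a list of its own where there are three numbers: the shift along the tool's x, y, z in cm, then the turn about the tool's y in rad. A call has 1 to 20 rows; each row is the pose to reach, as a shift and turn from the pose commanded when the call began, along the tool's axes at that moment; what a row does not reach only later rows make up. A row lasts 1/12 s, in which the tool goes at most 41.7 mm and 7.16 degrees, less where a joint would pass 70% of its speed; a pose out of reach is approached as far as the arm can. A call with a gripper value outside its range is refused whole. OPENING is the finger opening in cm, from 0 to 8.54, set as the call begins (- or left out, the last holds). The fingers move at their own pace and stop on an object; FORCE is the grip in N (left out, the last holds). Time passes only in rows, so rows that repeat a pose let the fingers close. It gives the time, the measured TCP pose, the force and the opening at its end, in the units of the state.
- manip.sense(): the state, without advancing time (a new reading comes with each control period).
- eyes.snapshot(name): name is "scene" or "top" or "wrist"; returns a dict with "frame" (400x640x3 uint8, red, green, blue), "vfov" (degrees; the focal length in pixels is half the picture's height over the tangent of half this angle, whatever the lens; pixels are square), "cx", "cy" (the principal point, pixels), "k1" (the pictures are not rectified: a ray, as slopes to the right and down, at radius r is drawn at 1 + k1 r^2 times it, then the intrinsics apply), "rvec" (rotation vector, rad) and "tvec" (3), from world to camera coordinates, as OpenCV has them. Camera axes: x right, y down, z forward; pixel columns grow to the right and rows downward; lengths in m; the calibration is good to about 2 mm. A picture is of the moment at which its call begins. There is no depth.
- workorder.sign_off(): hands the job in, once; it reports no verdict.
The state is a dict: "t": time; "q": joint angles; "qd": joint speeds; "tau": joint torques, N m; "tcp_pos": TCP position; "tool_rot": TCP orientation; "force": force on the tool from outside, world axes, zero at the start; "ft_torque": the same for the moment, N m; "finger_gap": opening from 0.0 (shut) to 1.0 (fully open).
Only numpy, scipy, OpenCV 4.12 (cv2) and the standard library are available. Lean on these libraries where they do the work, as an engineer would, in place of code of your own. Each camera call takes 0.05 s, during which the arm holds its last target. There are 200 camera calls.

TASK

Take the longer of the two aluminium bars from the rubber mat and lower it gently across the fixture's two saddle posts, over the shaft in the V-block, so that it lies flat in both saddles with its ends sticking out about equally. Then swing the fixture's keeper arm over the bar as far as it goes to lock it in. Leave the shaft where it lies.

Things in the scene. Friction and masses are not known exactly. Their poses are not given: they have to be found in the camera images.
- bar: The retaining bar: plain aluminium, 210 long x 25 wide x 20 mm thick, about 0.3 kg, lying flat on the mat (4 mm thick). Origin at its centre; y along its length, x across its width, z up. It may be used either way round.
- short_bar: A spare bar of the same material and section (25 x 20 mm) but only 110 mm long, about 80 mm beside the other on the mat; too short for this job. Origin at its centre, y along its length.
- fixture: Workholding fixture fixed to the bench: aluminium base plate 130 (x) x 230 (y) x 12 mm, two steel saddle posts at y = -75 and +75 mm, a V-block with a shaft midway. The bar bridges the posts along y; seated, its centre is 70 mm above the bench and each end stands 15 mm beyond its post. Origin under the middle of the base plate at bench level, z up.
- saddle_a (a point): Middle of the saddle floor on the post at the fixture's y = -75 mm. The post is 30 mm long in y, 64 mm wide in x; its saddle is a slot along y, open at the top and both ends: flat floor 60 mm above the bench, 36 mm wide, centred on x = 0, between cheeks 12 mm high.
- saddle_b (a point): The same on the post at y = +75 mm, which also carries the keeper's pivot pillar, at the fixture's x = 32 to 54 mm, 83 mm high.
- shaft: Turned steel shaft, 28 mm in diameter, 120 mm long plus a spigot 30 mm long, 20 mm in diameter, at +x; 0.45 kg. It lies loose in the V-block along the fixture's x; its top is about 52 mm above the bench, 8 mm below a seated bar. Origin on its axis, in the middle of the 120 mm length.
- keeper (a joint): Keeper angle, rad. 0: closed, at its stop, the arm along the fixture's -x across the saddle at +y, 3 mm above a seated bar. Grows as it opens, clockwise seen from above (1.57: along the fixture's +y, off the bar), up to 2.3. It starts open. Light friction (about 1 N at the knob) keeps it where left; no spring.
- keeper_knob (a point): Centre of the top of the round black knob, 14 mm in diameter and 30 mm high, standing upright on the keeper's free end, 58 mm from the pivot; the knob's top is 119 mm and the arm's top face 89 mm above the bench. The arm is a steel strip 18 mm wide and 6 mm thick.
- keeper_pivot (a point): The keeper's vertical pivot axis at the level of the arm's underside (83 mm above the bench), at the fixture's x = +42, y = +75 mm.
There are look-alikes about, which are no part of the job. Leave any blue or brown look-alike of the bar alone.

How it is judged:
On the way:
1. the long bar lies flat in both saddles while the keeper is still open (z of bar in the frame of fixture between 0.067 and 0.0735 m and x of bar in the frame of fixture between -0.01 and 0.01 m and y of bar in the frame of fixture between -0.014 and 0.014 m and angle between the y axis of bar and the y axis of fixture, either way round below 0.12 rad and angle between the z axis of bar and the z axis of fixture, either way round below 0.06 rad and value of joint keeper above 1 rad), for 0.2 s.
At the end, for the whole second after the job is handed in: Long bar at rest, flat in both saddles: centre 67-73.5 mm above the bench, within 10 mm of the slot line and 14 mm of midway between the posts, aligned within 0.12 rad, level within 0.06 rad. Keeper closed over it (below 0.2 rad). Shaft within 15 mm of its start (z of bar in the frame of fixture between 0.067 and 0.0735 m and x of bar in the frame of fixture between -0.01 and 0.01 m and y of bar in the frame of fixture between -0.014 and 0.014 m and angle between the y axis of bar and the y axis of fixture, either way round below 0.12 rad and angle between the z axis of bar and the z axis of fixture, either way round below 0.06 rad and value of joint keeper below 0.2 rad and linear speed of bar below 0.01 m/s and distance of shaft from where it was at the start of the episode below 0.015 m); the robot touches nothing.
It fails at once if the bar hits or is pressed on the fixture with more than 100 N (contact force between bar and fixture above 100 N).
It fails at once if the shaft is shifted by more than 30 mm (distance of shaft from where it was at the start of the episode above 0.03 m).
It also fails if it takes over 58 s, if anything falls off the work surface, if the arm or the gripper's body presses on something with over 40 N, if the wrist force passes 120 N, or if a joint passes its speed limit or range.

## Working session

There is one attempt and no reset: what is moved stays moved. The work goes in short steps, Python scripts to look and compute and a shell command to move; the robot and the scene stay as the last step left them, time stands still between calls to the robot, and variables do not carry over. Pictures are saved under pics/ and viewed, about 8 in all and at most 12, crops included, and the job is handed in when it is done.

```bash
mkdir -p pics; cat > h.py <<'E'
import numpy as np, cv2
from station import manip, eyes
from scipy.spatial.transform import Rotation as R
def snap(n,save=None):
    s=eyes.snapshot(n)
    if save: cv2.imwrite('pics/'+save,s['frame'][:,:,::-1]); np.save('pics/'+save+'.npy',s,allow_pickle=True)
    return s
def load(f): return np.load('pics/'+f+'.npy',allow_pickle=True).item()
def ray(s,uv):
    f=200/np.tan(np.radians(s['vfov'])/2)
    d=(np.atleast_2d(uv).astype(float)-[s['cx'],s['cy']])/f
    p=d.copy()
    for _ in range(30): p=d/(1+s['k1']*(p**2).sum(1,keepdims=True))
    Rm=R.from_rotvec(np.ravel(s['rvec'])).as_matrix()
    return -Rm.T@np.ravel(s['tvec']), np.c_[p,np.ones(len(p))]@Rm
def onz(s,uv,z):
    o,d=ray(s,uv); return o+d*((z-o[2])/d[:,2])[:,None]
def proj(s,P):
    f=200/np.tan(np.radians(s['vfov'])/2)
    c=np.atleast_2d(P)@R.from_rotvec(np.ravel(s['rvec'])).as_matrix().T+np.ravel(s['tvec'])
    p=c[:,:2]/c[:,2:]; return p*(1+s['k1']*(p**2).sum(1,keepdims=True))*f+[s['cx'],s['cy']]
def tri(views):  # [(s,uv),...] -> point, residual mm
    A=np.zeros((3,3));b=np.zeros(3);L=[]
    for s,uv in views:
        o,d=ray(s,uv); d=d[0]/np.linalg.norm(d[0]); M=np.eye(3)-np.outer(d,d); A+=M;b+=M@o;L.append((o,M))
    p=np.linalg.solve(A,b); return p,[1e3*np.linalg.norm(M@(p-o)) for o,M in L]
def totool(dp):  # world delta m -> tool cm
    return R.from_quat(manip.sense()['tool_rot']).inv().apply(dp)*100
E
python3 - <<'E'
from h import *
for n in ['top','scene','wrist']:
    s=snap(n,n+'0.png'); print(n,s['vfov'],s['cx'],s['cy'],s['k1'],ray(s,[320,200]))
st=manip.sense();print(st); print(R.from_quat(st['tool_rot']).as_matrix().round(3),manip.hold_point_z)
E
```

```text
top 48.1150224489976 314.6992427865098 201.4221625037981 -0.06460517508118513 (array([ 0.09935708, -0.0935867 ,  1.41499321]), array([[ 0.23358604, -0.00326378, -0.97240783]]))
scene 42.454344356613376 322.74833935944594 200.46247451709965 -0.094230614214751 (array([ 1.298186  , -0.14840735,  1.29817676]), array([[-0.60232829,  0.02382582, -0.79791119]]))
wrist 65.80259241281514 320.49431980785874 197.45858221445053 -0.036201172865044894 (array([0.08742558, 0.62492276, 0.37144899]), array([[ 0.31792273, -0.09227182, -0.94365311]]))
{'t': 0.15, 'q': array([ 1.12150495e+00,  5.28274219e-01,  1.43366721e+00, -1.44606139e-05,
        1.18142022e+00, -1.78498221e-01]), 'qd': array([-0.00066114, -0.00183924, -0.00521849,  0.00045036, -0.00056361,
        0.00280775]), 'tau': array([ 5.92684155e-04, -4.42743516e+01, -1.78276438e+01, -2.21773630e-04,
        5.51477890e-03, -7.53840084e-06]), 'tcp_pos': array([0.1668756 , 0.60164216, 0.19792637]), 'tool_rot': array([ 0.70123158, -0.09563424,  0.095257  , -0.70003891]), 'force': array([ 0.68329962,  0.01321139, -1.49372572]), 'ft_torque': array([-0.05324571,  0.00420129,  0.01515916]), 'finger_gap': 0.9996420756031688}
[[ 0.964 -0.001  0.267]
 [-0.267 -0.002  0.964]
 [-0.    -1.    -0.002]] 0.0187
```

View pics/top0.png

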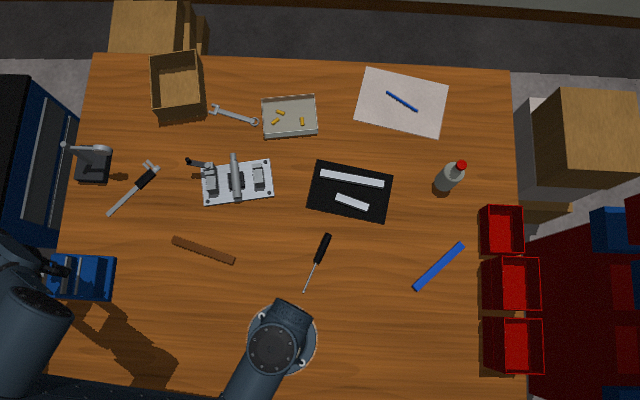

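View pics/scene0.png

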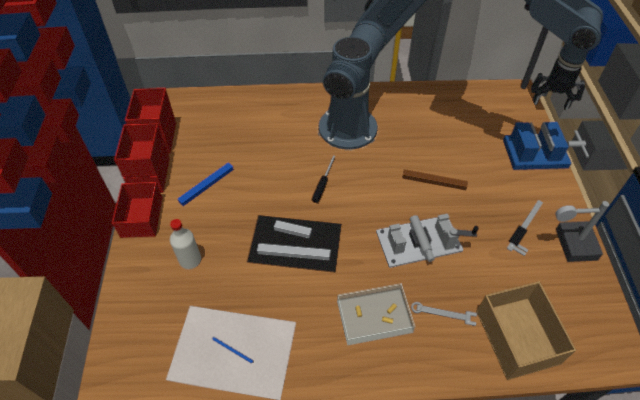

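The top view shows the mat at about (350,190), with the long bar at (352,178) and the short bar at (352,202). The fixture is at (237,182) and its keeper knob at about (190,160). In the scene view the long bar is at (294,252) and the fixture at (420,240).

```bash
cat > m.py <<'E'
from h import *
def bars(s,c):
    u,v=proj(s,c)[0]; f=cv2.cvtColor(s['frame'],cv2.COLOR_RGB2GRAY).copy()
    m=(f>110).astype(np.uint8); x0,y0=int(u-60),int(v-50)
    cs,_=cv2.findContours(m[y0:y0+100,x0:x0+120],cv2.RETR_EXTERNAL,cv2.CHAIN_APPROX_NONE)
    return [(cv2.contourArea(k),cv2.minAreaRect((k+[[x0,y0]]).astype(np.float32))) for k in cs if 100<cv2.contourArea(k)<2500]
E
python3 - <<'E'
from m import *
t,s=load('top0.png'),load('scene0.png')
c=onz(t,[350,190],.004)[0]; print(c)
for v in (t,s):
    for a,r in bars(v,c):
        p=cv2.boxPoints(r); q=onz(v,p,.024)
        print(a,[np.round(x,1) for x in r], onz(v,[r[0]],.024).round(4), q.round(3).tolist())
print('fix',onz(t,[[237,182],[190,160]],.06))
a=cv2.resize(t['frame'][140:220,170:290],None,fx=6,fy=6,interpolation=2)[:,:,::-1]
b=cv2.resize(s['frame'][200:280,370:490],None,fx=6,fy=6,interpolation=2)[:,:,::-1]
im=np.vstack([a,b]);cv2.imwrite('pics/crop.png',cv2.resize(im,(600,800),interpolation=3)) if 0 else cv2.imwrite('pics/crop.png',np.vstack([cv2.resize(a,(600,300*4//3))[:300+100],cv2.resize(b,(600,400))])[:800]) 
E
```

```text
[ 0.47668411 -0.19438995  0.004     ]
212.0 [array([351.6, 201.4]), array([34.2,  7.3]), np.float64(20.2)] [[ 0.434  -0.1992  0.024 ]] [[0.439, -0.144, 0.024], [0.462, -0.151, 0.024], [0.429, -0.255, 0.024], [0.406, -0.247, 0.024]]
390.5 [array([351.7, 177.6]), array([64.7,  7.1]), np.float64(10.6)] [[ 0.5131 -0.1972  0.024 ]] [[0.516, -0.092, 0.024], [0.54, -0.095, 0.024], [0.51, -0.302, 0.024], [0.487, -0.299, 0.024]]
503.5 [array([293.2, 250.2]), array([72.2,  8.2]), np.float64(5.1)] [[ 0.5149 -0.1955  0.024 ]] [[0.514, -0.301, 0.024], [0.486, -0.299, 0.024], [0.516, -0.09, 0.024], [0.544, -0.094, 0.024]]
280.5 [array([345., 246.]), array([32., 14.]), np.float64(90.0)] [[ 0.507  -0.0447  0.024 ]] [[0.45, -0.062, 0.024], [0.452, -0.02, 0.024], [0.561, -0.029, 0.024], [0.56, -0.068, 0.024]]
236.0 [array([292.2, 227.6]), array([36.7,  7.7]), np.float64(13.0)] [[ 0.4357 -0.1974  0.024 ]] [[0.432, -0.253, 0.024], [0.405, -0.248, 0.024], [0.439, -0.142, 0.024], [0.466, -0.148, 0.024]]
1112.5 [array([292.5, 206. ]), array([ 28., 119.]), np.float64(90.0)] [[ 0.3558 -0.1958  0.024 ]] [[0.293, -0.382, 0.024], [0.309, -0.009, 0.024], [0.416, -0.017, 0.024], [0.401, -0.376, 0.024]]
970.5 [array([274. , 200.5]), array([17., 82.]), np.float64(90.0)] [[ 0.3322 -0.2529  0.024 ]] [[0.293, -0.382, 0.024], [0.304, -0.125, 0.024], [0.37, -0.127, 0.024], [0.359, -0.378, 0.024]]
fix [[0.46988142 0.16526932 0.06      ]
 [0.53519544 0.32248378 0.06      ]]
```

View pics/crop.png

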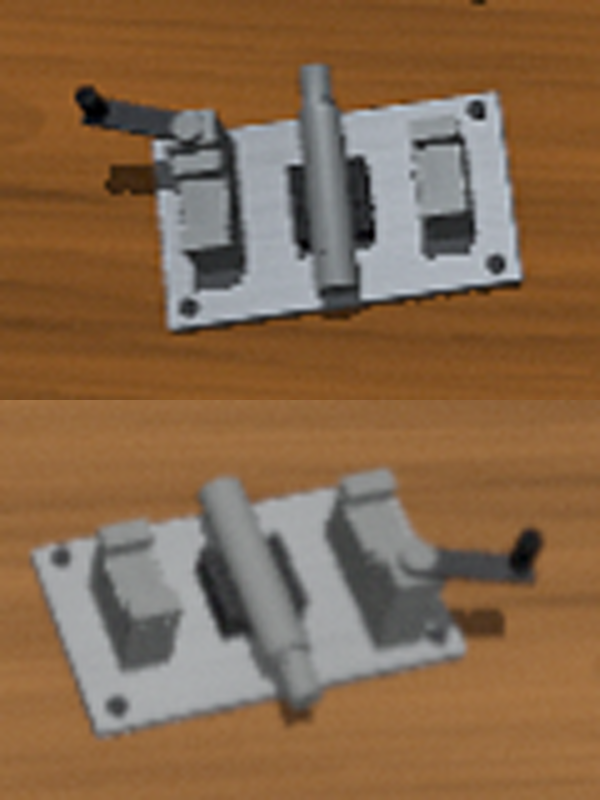

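The crop has 5x scale. In the top view (upper half) the plate corners are about (201,168), (269.4,158.4), (274.2,196.4) and (204,206). The knob top is at about (188,159) in the top view and (476,227) in the scene view. The spigot points away from the robot, so fixture +x is about world +x.

```bash
python3 - <<'E'
from h import *
t,s=load('top0.png'),load('scene0.png')
c=onz(t,[[201,168],[269.4,158.4],[274.2,196.4],[204,206]],.012); print(c.round(4), c.mean(0))
print(onz(s,[[377,230],[390,267],[463,251]],.012).round(4))
print('yaw',[np.arctan2(-(a-b)[0],(a-b)[1]) for a,b in ((c[0],c[1]),(c[3],c[2]))],[np.arctan2((a-b)[1],(a-b)[0]) for a,b in ((c[0],c[3]),(c[1],c[2]))])
print('knob',tri([(t,[187.5,158]),(s,[476.4,227])]))
# height check of bar top centre
print('bar',tri([(t,[351.7,177.6]),(s,[293.2,250.2])]),tri([(t,[351.6,201.4]),(s,[292.2,227.6])]))
d=np.r_[c.mean(0)[:2]+[0,.03],.27]-manip.sense()['tcp_pos'];print(d,totool(d))
E
```

```text
[[0.5248 0.2975 0.012 ]
 [0.5688 0.0749 0.012 ]
 [0.4409 0.0499 0.012 ]
 [0.3978 0.2738 0.012 ]] [0.48307571 0.17402761 0.012     ]
[[0.4474 0.0563 0.012 ]
 [0.5758 0.08   0.012 ]
 [0.5328 0.3018 0.012 ]]
yaw [np.float64(0.1951789376273339), np.float64(0.19020335550706713)] [np.float64(0.1843910323826704), np.float64(0.19269581568877792)]
knob (array([0.52224258, 0.31501804, 0.12047641]), [np.float64(2.537195273611199), np.float64(2.5371952736113643)])
bar (array([ 0.51361305, -0.19636537,  0.02222719]), [np.float64(0.9359926433219664), np.float64(0.9359926433219381)]) (array([ 0.43446202, -0.19847201,  0.02207848]), [np.float64(0.9183468869809951), np.float64(0.9183468869811067)])
[ 0.31620011 -0.39761456  0.07207363] [ 41.10144087  -7.16767687 -29.86704649]
```

```bash
python3 -m jog '[[[10,-5,-7],0.2],[[41,-7.2,-30],1.11],[[41,-7.2,-30],1.11],[[41,-7.2,-30],1.11],[[41,-7.2,-30],1.11],[[41,-7.2,-30],1.11],[[41,-7.2,-30],1.11],[[41,-7.2,-30],1.11],[[41,-7.2,-30],1.11],[[41,-7.2,-30],1.11],[[41,-7.2,-30],1.11],[[41,-7.2,-30],1.11],[[41,-7.2,-30],1.11],[[41,-7.2,-30],1.11],[[41,-7.2,-30],1.11],[[41,-7.2,-30],1.11],[[41,-7.2,-30],1.11],[[41,-7.2,-30],1.11]]'
python3 -c "
from h import *
snap('wrist','w1.png')
print(R.from_quat(manip.sense()['tool_rot']).as_matrix().round(3))"
```

```text
t: 1.65
tcp_pos: [0.4808, 0.2046, 0.2705]
tool_rot: [0.546, -0.45, 0.449, -0.545]
force: [-0.9, -0.2, -1.1]
finger_gap: 1.002
[[ 0.191 -0.001  0.982]
 [-0.982  0.     0.191]
 [-0.    -1.    -0.001]]
```

View pics/w1.png

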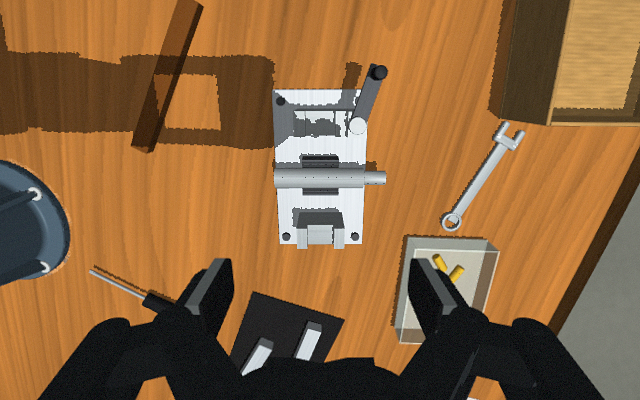

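The wrist view shows the fixture with image up = +y and right = +x. The plate corners are about (274,90), (367,90), (363,244) and (279,244). The knob is at (379,72) and the pivot cap at (357,126). I will refine these in a zoomed crop.

```bash
python3 - <<'E'
from h import *
s=load('w1.png'); a=s['frame'][60:255,262:397,::-1]
b=cv2.resize(a,None,fx=4,fy=4,interpolation=2)
cv2.imwrite('pics/w1c.png',cv2.copyMakeBorder(b[:600] if 0 else cv2.resize(a,None,fx=3,fy=3,interpolation=2),0,0,0,0,0))
E
```

```text
(no output)
```

View pics/w1c.png

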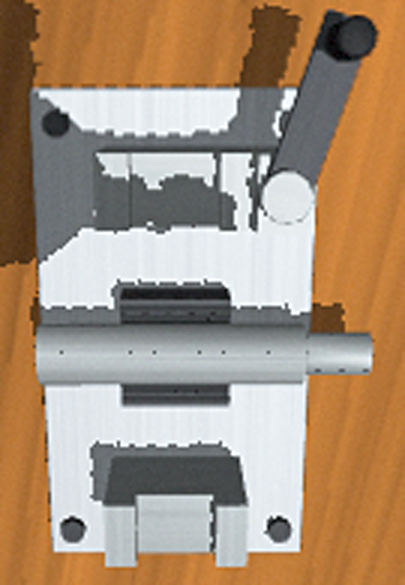

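```bash
python3 -m jog '[[[4,0,0],0],[[8,0,0],0],[[12,0,0],0],[[12,0,0],0],[[12,0,0],0],[[12,0,0],0]]'
python3 - <<'E'
from h import *
s=snap('wrist','w2.png'); s1=load('w1.png')
f=lambda X:np.array(X)/3+[262,60]-[1/3,1/3]
def P(n,X,z): 
    q=onz(s1,f(X),z); print(n,q.mean(0).round(4),q.round(4).tolist())
P('plate',[[32,88],[54,552],[300,552]],.012)
P('A cheeks',[[105,505],[247,503],[246,567],[105,567]],.072)
P('B cheeks',[[95,152],[95,230]],.072)
P('A floor x',[[136,553],[213,553]],.06)
P('B floor x',[[130,190],[220,190]],.06)
P('pivot',[[287,197]],.09);P('knob',[[353,37]],.119)
P('shaft ends',[[37,353],[307,353]],.038)
a=s['frame'][:,:,::-1]
p=proj(s,[[.483,.174,.05]])[0].astype(int);print(p)
u,v=np.clip(p[0]-90,0,640),np.clip(p[1]-110,0,400);print(u,v)
cv2.imwrite('pics/w2c.png',cv2.resize(a[v:v+200,u:u+180],None,fx=3,fy=3,interpolation=2))
E
```

```text
t: 2.2
tcp_pos: [0.5042, 0.0864, 0.2706]
tool_rot: [-0.545, 0.451, -0.45, 0.545]
force: [-0.6, -0.1, 0.1]
finger_gap: 1.001
plate [0.4728 0.1377 0.012 ] [[0.4018, 0.2789, 0.012], [0.4455, 0.0549, 0.012], [0.571, 0.0794, 0.012]]
A cheeks [0.5003 0.1055 0.072 ] [[0.467, 0.1143, 0.072], [0.528, 0.1272, 0.072], [0.5343, 0.0963, 0.072], [0.472, 0.0842, 0.072]]
B cheeks [0.4406 0.2464 0.072 ] [[0.4382, 0.2613, 0.072], [0.4431, 0.2316, 0.072]]
A floor x [0.5025 0.091  0.06  ] [[0.4851, 0.0875, 0.06], [0.52, 0.0944, 0.06]]
B floor x [0.4716 0.2519 0.06  ] [[0.4537, 0.2484, 0.06], [0.4895, 0.2554, 0.06]]
pivot [0.5128 0.2602 0.09  ] [[0.5128, 0.2602, 0.09]]
knob [0.5185 0.3168 0.119 ] [[0.5185, 0.3168, 0.119]]
shaft ends [0.4843 0.1787 0.038 ] [[0.4242, 0.1669, 0.038], [0.5443, 0.1904, 0.038]]
[316  86]
226 0
```

View pics/w2c.png

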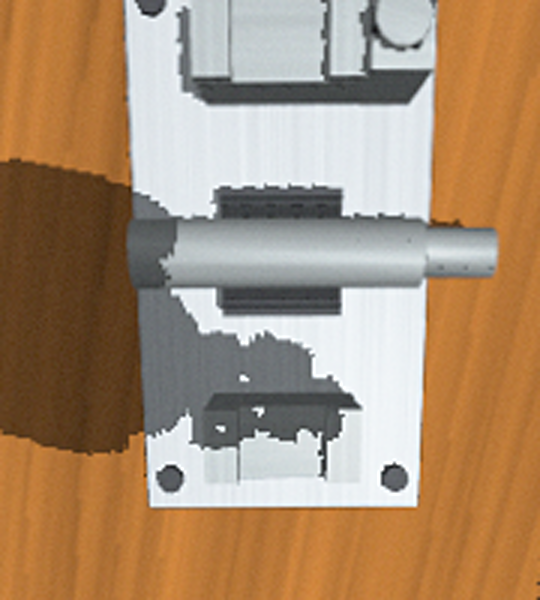

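In the zoomed wrist view (3x, origin (226,0)), the top corners of post A's cheeks are at (211,408), (357,408), (360,483) and (204,483). Post B's -y edge is at row 80, with the floor from 232 to 328.

```bash
python3 - <<'E'
from h import *
s1,s2=load('w1.png'),load('w2.png')
f1=lambda X:np.array(X)/3+[262,60]-1/3
f2=lambda X:np.array(X)/3+[226,0]-1/3
for n,a,b in [('A1',[105,505],[211,408]),('A2',[247,503],[357,408]),('A3',[246,567],[360,483]),('A4',[105,567],[204,483]),('Afl L',[136,552],[239,479]),('Afl R',[213,552],[324,477]),('B fl L',[130,230],[232,80]),('pivot',[287,197],[402,22]),('shaft L',[37,353],[128,253]),('shaft R',[307,353],[425,253]),('plate',[54,552],[151,507]),('plate',[300,552],[417,507])]:
    p,r=tri([(s1,f1(a)),(s2,f2(b))]); print(n,p.round(4),np.round(r[0],1))
def P(n,X,z): 
    q=onz(s2,f2(X),z); print(n,q.mean(0).round(4),q.round(4).tolist())
P('A cheeks',[[211,408],[357,408],[360,483],[204,483]],.072)
P('A floor',[[239,479],[324,477]],.06)
P('B floor',[[232,79],[328,79]],.06)
P('plate',[[151,507],[417,507]],.012)
P('pivot',[[402,22]],.09)
P('shaft',[[128,253],[425,253]],.038)
s=snap('wrist'); 
E
```

```text
A1 [0.4683 0.1147 0.0722] 1.4
A2 [0.5278 0.1257 0.0687] 0.8
A3 [0.5343 0.0965 0.0724] 0.0
A4 [0.4719 0.0847 0.073 ] 0.1
Afl L [0.4853 0.0848 0.0538] 0.0
Afl R [0.5205 0.093  0.0563] 0.1
B fl L [0.4568 0.2333 0.0654] 0.2
pivot [0.5133 0.2595 0.0829] 0.5
shaft L [0.4237 0.1664 0.0366] 0.4
shaft R [0.5447 0.1897 0.0353] 0.2
plate [0.4456 0.054  0.0103] 0.2
plate [0.5716 0.078  0.009 ] 0.2
A cheeks [0.5006 0.1054 0.072 ] [[0.4696, 0.1149, 0.072], [0.5267, 0.1259, 0.072], [0.5343, 0.0965, 0.072], [0.4718, 0.0844, 0.072]]
A floor [0.5029 0.09   0.06  ] [[0.4854, 0.0862, 0.06], [0.5204, 0.0938, 0.06]]
B floor [0.474 0.238 0.06 ] [[0.4565, 0.2346, 0.06], [0.4915, 0.2414, 0.06]]
plate [0.5084 0.0666 0.012 ] [[0.446, 0.0545, 0.012], [0.5708, 0.0786, 0.012]]
pivot [0.5124 0.2576 0.09  ] [[0.5124, 0.2576, 0.09]]
shaft [0.4839 0.1779 0.038 ] [[0.4235, 0.1664, 0.038], [0.5442, 0.1895, 0.038]]
```

Fixture: centre (0.4857, 0.179), yaw 0.194, saddle heights agree with the text, keeper about 1.87 rad. Now I move over the long bar.

```bash
python3 -m jog '[[[4,0,-0.5],0.1],[[8,0,-1],0.2],[[12,0,-2],0.3],[[16,0,-2.5],0.336],[[20,0,-3.2],0.336],[[24,2,-3.8],0.336],[[26,4,-4.2],0.336],[[28,5,-4.5],0.336],[[28,5,-4.5],0.336],[[28,5,-4.5],0.336],[[28,5,-4.5],0.336],[[28,5,-4.5],0.336]]' 6 40
python3 - <<'E'
from h import *
s=snap('wrist','w3.png')
f=cv2.cvtColor(s['frame'],cv2.COLOR_RGB2GRAY)
m=(f>110).astype(np.uint8)
cs,_=cv2.findContours(m,cv2.RETR_EXTERNAL,cv2.CHAIN_APPROX_NONE)
for k in cs:
    a=cv2.contourArea(k)
    if a>500:
        r=cv2.minAreaRect(k); q=onz(s,cv2.boxPoints(r),.024)
        print(a,r,q.mean(0).round(4),q.round(4).tolist())
print(proj(s,[[.5136,-.1967,.024]]))
E
```

```text
t: 3.3
tcp_pos: [0.5139, -0.1961, 0.2216]
tool_rot: [0.463, -0.534, 0.535, -0.463]
force: [-1.0, -0.3, -0.1]
finger_gap: 0.706
917.0 ((189.49998474121094, 383.4999694824219), (46.99999237060547, 30.999996185302734), -0.0) [ 0.2491 -0.5284  0.024 ] [[0.1986, -0.5578, 0.024], [0.2215, -0.4899, 0.024], [0.2975, -0.4991, 0.024], [0.2787, -0.567, 0.024]]
1204.5 ((451.5, 378.9999694824219), (39.99999237060547, 46.99999237060547), 90.0) [ 0.6754 -0.5807  0.024 ] [[0.6377, -0.5293, 0.024], [0.7122, -0.5418, 0.024], [0.7157, -0.633, 0.024], [0.6361, -0.6189, 0.024]]
1859.5 ((623.4999389648438, 337.4999694824219), (122.99998474121094, 30.999996185302734), 90.0) [ 0.9561 -0.5546  0.024 ] [[0.9036, -0.4175, 0.024], [0.9524, -0.4258, 0.024], [1.0143, -0.6943, 0.024], [0.9541, -0.6808, 0.024]]
1436.5 ((256.94061279296875, 172.14828491210938), (20.158178329467773, 85.03591918945312), 5.877392768859863) [ 0.4347 -0.1971  0.024 ] [[0.4056, -0.2459, 0.024], [0.4398, -0.142, 0.024], [0.4629, -0.1479, 0.024], [0.4308, -0.2524, 0.024]]
47552.5 ((122.49998474121094, 242.49996948242188), (244.99996948242188, 312.99993896484375), -0.0) [ 0.2053 -0.3115  0.024 ] [[-0.1085, -0.5315, 0.024], [0.1543, -0.047, 0.024], [0.4428, -0.0939, 0.024], [0.3325, -0.5737, 0.024]]
3175.5 ((319.5, 155.5), (167.0, 21.0), 90.0) [ 0.5138 -0.194   0.024 ] [[0.5171, -0.0899, 0.024], [0.5404, -0.0932, 0.024], [0.5127, -0.2984, 0.024], [0.4851, -0.2944, 0.024]]
3156.5 ((174.10455322265625, 111.87399291992188), (68.96834564208984, 62.96208953857422), 21.250505447387695) [ 0.3536 -0.1103  0.024 ] [[0.2961, -0.1201, 0.024], [0.3436, -0.0612, 0.024], [0.4095, -0.0988, 0.024], [0.3651, -0.1611, 0.024]]
114750.5 ((326.5, 199.5), (399.0, 625.0), 90.0) [ 0.5077 -0.3138  0.024 ] [[0.2102, 0.0346, 0.024], [0.8867, -0.0623, 0.024], [1.0143, -0.6943, 0.024], [-0.0803, -0.5333, 0.024]]
[[319.63451674 164.78127585]]
```

View pics/w3.png

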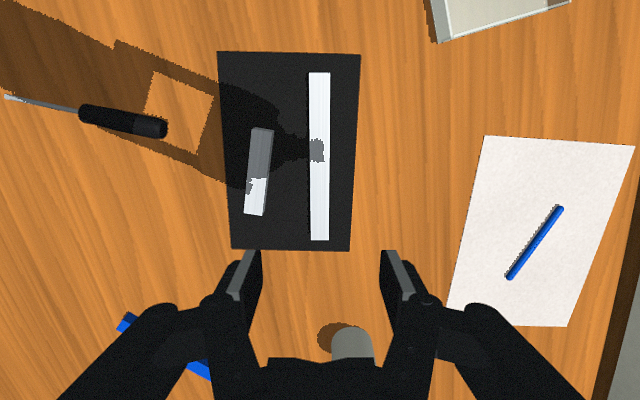

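The bar lies between columns 309 and 330, rows 72 to 240, aligned with the tool. The short bar is well clear. I narrow the gripper and descend.

```bash
python3 -m jog '[[[0,4,0],0],[[0,8,0],0],[[0,12,0],0],[[0,15,0],0],[[0,17.5,0],0],[[0,19.5,0],0],[[0,20.5,0],0],[[0,21,0],0],[[0,21,0],0],[[0,21,0],0],[[0,21,0],0]]' 4.5 40
python3 -m jog '[[[0,0.3,0],0],[[0,0.5,0],0],[[0,0.5,0],0],[[0,0.5,0],0]]'
```

```text
t: 4.27
tcp_pos: [0.5144, -0.1983, 0.0122]
tool_rot: [0.462, -0.534, 0.536, -0.463]
force: [0.9, -0.1, -0.3]
finger_gap: 0.52
t: 4.6
tcp_pos: [0.5133, -0.1979, 0.0059]
tool_rot: [0.462, -0.535, 0.535, -0.462]
force: [-0.2, -0.1, 0.4]
finger_gap: 0.528
```

```bash
python3 -m jog '[[[0,0,0],0],[[0,0,0],0],[[0,0,0],0],[[0,0,0],0],[[0,0,0],0],[[0,0,0],0],[[0,0,0],0],[[0,0,0],0]]' 1 60
python3 -m jog '[[[0,-1,0],0],[[0,-3,0],0],[[0,-6,0],0],[[0,-10,0],0],[[0,-14,0],0],[[0,-17,0],0],[[0,-19,0],0],[[0,-19,0],0],[[0,-19,0],0],[[0,-19,0],0]]'
python3 - <<'E'
from h import *
s=snap('wrist','w4.png'); snap('scene','s4.png'); snap('top','t4.png')
f=cv2.cvtColor(s['frame'],cv2.COLOR_RGB2GRAY)
st=manip.sense(); T=R.from_quat(st['tool_rot']);print(T.as_matrix().round(4),st['tcp_pos'])
b=cv2.resize(s['frame'][:,180:480,::-1],None,fx=1.5,fy=1.5,interpolation=2);cv2.imwrite('pics/w4c.png',b)
E
```

```text
t: 5.27
tcp_pos: [0.5133, -0.1978, 0.0057]
tool_rot: [-0.462, 0.535, -0.535, 0.462]
force: [0.1, -0.6, 0.6]
finger_gap: 0.114
t: 6.1
tcp_pos: [0.5125, -0.1973, 0.1953]
tool_rot: [-0.462, 0.536, -0.535, 0.462]
force: [-0.7, 0.7, -0.9]
finger_gap: 0.114
[[-0.1456 -0.003   0.9893]
 [-0.9893  0.0019 -0.1456]
 [-0.0015 -1.     -0.0032]] [ 0.51226108 -0.19719764  0.19418588]
```

View pics/w4c.png

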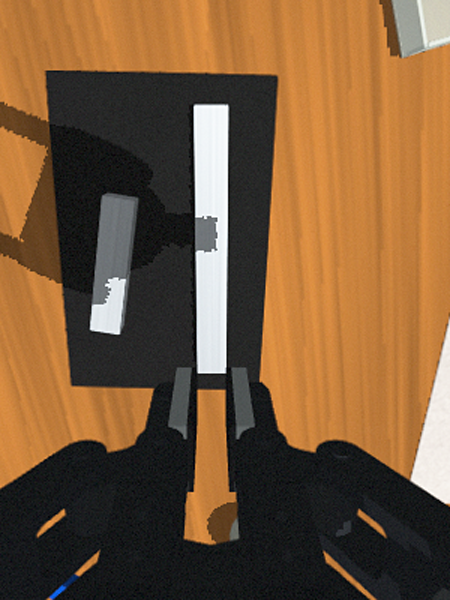

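The bar stayed on the mat and the fingers closed to 10 mm without meeting it, so something is off. I will compare the bar position before and after, and see where the fingertips really are relative to the reported TCP.

```bash
python3 - <<'E'
from h import *
from m import bars
t0,t4,s4,w4=[load(x) for x in ('top0.png','t4.png','s4.png','w4.png')]
st=manip.sense();p=st['tcp_pos']
for s in (s4,t4,w4): print(proj(s,[p,p+[0,0,.0187],[.513,-.196,.024]]).round(1).tolist())
q=lambda X:np.array(X)/1.5+[180,0]
print(onz(w4,q([[193,104],[228,104],[226,373],[198,373]]),.024).round(4))
print(onz(load('w3.png'),[[309,72],[330,72],[328.5,240],[310.5,240]],.024).round(4))
u,v=proj(s4,[p])[0].astype(int);a=s4['frame'][v-60:v+70,u-70:u+70,::-1]
u,v=proj(t4,[p])[0].astype(int);b=t4['frame'][v-60:v+70,u-70:u+70,::-1]
cv2.imwrite('pics/st4.png',cv2.resize(np.hstack([a,b]),None,fx=2.8,fy=2.8,interpolation=2))
E
```

```text
[[289.7, 215.5], [289.3, 211.3], [293.0, 249.7]]
[[356.6, 161.1], [357.3, 159.0], [351.3, 177.6]]
[[318.9, 234.4], [318.7, 248.8], [320.4, 168.3]]
[[ 0.5163 -0.0899  0.024 ]
 [ 0.5403 -0.0934  0.024 ]
 [ 0.5107 -0.2997  0.024 ]
 [ 0.4876 -0.2963  0.024 ]]
[[ 0.5171 -0.0899  0.024 ]
 [ 0.5404 -0.0932  0.024 ]
 [ 0.5106 -0.2996  0.024 ]
 [ 0.4868 -0.2962  0.024 ]]
```

View pics/st4.png

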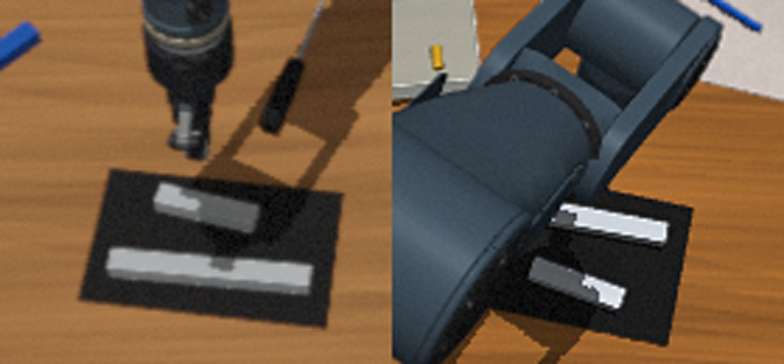

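```bash
python3 - <<'E'
from h import *
for n in ['w4.png','w3.png']:
    s=load(n)
    st=manip.sense();T=R.from_quat(st['tool_rot']).as_matrix()
    p=np.array(st['tcp_pos']) if n=='w4.png' else np.array([.5139,-.1961,.2216])
    for x in (-.011,.011):
        print(n,x,[proj(s,p+T@np.array([x,-d,.005 if n=='w4.png' else .03]))[0].round(1).tolist() for d in (0,.005,.01,.015,.02,.03)])
E
python3 -m jog '[[[0,4,0],0],[[0,8,0],0],[[0,12,0],0],[[0,15,0],0],[[0,17.5,0],0],[[0,18.5,0],0],[[0,19,0],0],[[0,19,0],0],[[0,19,0],0],[[0,19,0],0]]' 4.5 40
python3 -m jog '[[[0,0.2,0],0],[[0,0.4,0],0],[[0,0.5,0],0],[[0,0.5,0],0]]'
```

```text
w4.png -0.011 [[327.1, 218.1], [327.3, 221.4], [327.5, 224.8], [327.7, 228.4], [327.9, 232.2], [328.3, 240.5]]
w4.png 0.011 [[326.8, 250.1], [327.0, 254.0], [327.2, 258.1], [327.4, 262.4], [327.6, 267.0], [328.0, 276.8]]
w3.png -0.011 [[368.6, 219.0], [369.8, 222.3], [371.2, 225.8], [372.6, 229.4], [374.1, 233.3], [377.3, 241.7]]
w3.png 0.011 [[366.7, 251.1], [367.9, 255.0], [369.1, 259.2], [370.4, 263.5], [371.7, 268.1], [374.7, 278.1]]
t: 7.08
tcp_pos: [0.5144, -0.1985, 0.0071]
tool_rot: [0.462, -0.534, 0.536, -0.463]
force: [0.8, -0.0, 0.1]
finger_gap: 0.534
t: 7.42
tcp_pos: [0.5134, -0.1979, 0.001]
tool_rot: [0.462, -0.535, 0.535, -0.462]
force: [0.3, 0.1, 0.0]
finger_gap: 0.526
```

No mat contact at reported z = 1 mm, and the images put the real fingertips some 20-30 mm behind the reported TCP. I feel my way down.

```bash
python3 -m jog '[[[0,0.2,0],0],[[0,0.4,0],0],[[0,0.6,0],0],[[0,0.6,0],0],[[0,0.6,0],0]]'
python3 -m jog '[[[0,0.2,0],0],[[0,0.4,0],0],[[0,0.4,0],0],[[0,0.4,0],0]]'
python3 - <<'E'
from h import *
s=snap('wrist','w5.png'); t=snap('scene','s5.png')
a=cv2.resize(s['frame'][120:320,210:430,::-1],None,fx=2,fy=2); 
b=cv2.resize(t['frame'][190:290,240:350,::-1],None,fx=4,fy=4,interpolation=2)[:400,:340]
cv2.imwrite('pics/x5.png',np.hstack([a,b]))
E
```

```text
t: 7.83
tcp_pos: [0.5132, -0.1977, -0.0056]
tool_rot: [-0.462, 0.535, -0.535, 0.462]
force: [-0.3, 0.5, 0.9]
finger_gap: 0.526
t: 8.17
tcp_pos: [0.5132, -0.1977, -0.0095]
tool_rot: [-0.462, 0.535, -0.535, 0.462]
force: [0.1, -0.3, 0.2]
finger_gap: 0.525
```

View pics/x5.png

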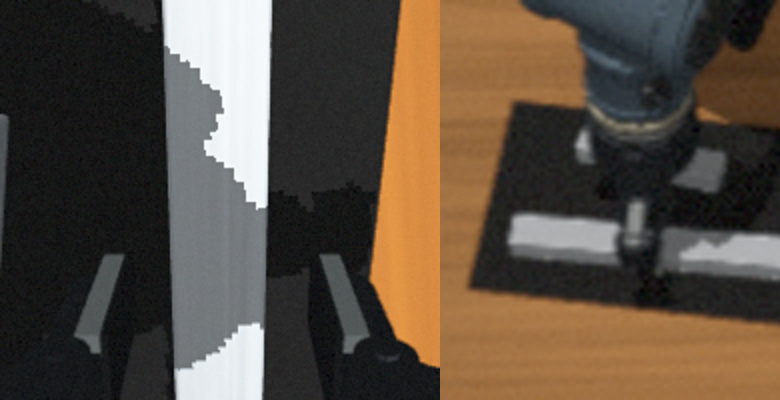

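The tool is aligned over the bar and the finger edges are at about (123,255) and (320,255). They still look higher than the bar's top, so I keep feeling down.

```bash
python3 -m jog '[[[0,0.2,0],0],[[0,0.4,0],0],[[0,0.4,0],0]]'
python3 -m jog '[[[0,0.1,0],0],[[0,0.3,0],0],[[0,0.3,0],0]]'
```

```text
t: 8.52
tcp_pos: [0.5131, -0.1977, -0.0137]
tool_rot: [-0.462, 0.535, -0.535, 0.462]
force: [-0.5, 0.7, -0.4]
finger_gap: 0.527
t: 8.77
tcp_pos: [0.5131, -0.1978, -0.0166]
tool_rot: [-0.462, 0.535, -0.535, 0.462]
force: [0.6, 0.8, -0.3]
finger_gap: 0.524
```

```bash
python3 -m jog '[[[0,0.1,0],0],[[0,0.3,0],0],[[0,0.3,0],0]]'
python3 -m jog '[[[0,0.1,0],0],[[0,0.3,0],0],[[0,0.3,0],0]]'
```

```text
t: 9.02
tcp_pos: [0.5131, -0.1977, -0.0196]
tool_rot: [-0.462, 0.535, -0.535, 0.462]
force: [0.5, -0.2, -0.9]
finger_gap: 0.526
t: 9.27
tcp_pos: [0.5131, -0.1977, -0.0226]
tool_rot: [-0.462, 0.535, -0.535, 0.462]
force: [-0.6, -0.4, 1.2]
finger_gap: 0.527
```

```bash
python3 -m jog '[[[0,0.1,0],0],[[0,0.3,0],0],[[0,0.3,0],0]]'
python3 -m jog '[[[0,0.1,0],0],[[0,0.2,0],0],[[0,0.2,0],0]]'
python3 - <<'E'
from h import *
s=snap('wrist','w6.png')
f=s['frame'].astype(int).sum(2)//3
for r in (225,235,245,250,255,260): print(r,f[r,225:420:3].tolist())
E
```

```text
t: 9.52
tcp_pos: [0.5132, -0.1977, -0.0256]
tool_rot: [-0.462, 0.535, -0.535, 0.462]
force: [0.3, -0.8, -0.6]
finger_gap: 0.527
t: 9.77
tcp_pos: [0.5132, -0.1978, -0.0275]
tool_rot: [-0.462, 0.535, -0.535, 0.462]
force: [-0.0, -0.2, -0.4]
finger_gap: 0.527
225 [20, 25, 20, 24, 20, 28, 25, 25, 23, 27, 23, 24, 25, 22, 21, 28, 16, 25, 12, 27, 24, 16, 117, 127, 127, 126, 126, 128, 127, 129, 125, 123, 129, 131, 123, 129, 255, 114, 248, 247, 240, 17, 28, 38, 39, 44, 40, 41, 46, 38, 39, 38, 38, 42, 43, 40, 40, 43, 43, 40, 29, 74, 153, 150, 150]
235 [22, 16, 23, 22, 25, 23, 30, 22, 22, 27, 22, 10, 29, 14, 30, 25, 20, 27, 22, 26, 21, 23, 120, 127, 124, 125, 124, 125, 128, 126, 124, 129, 128, 130, 124, 126, 124, 125, 127, 129, 241, 16, 22, 26, 19, 22, 23, 18, 18, 44, 44, 38, 16, 17, 25, 21, 19, 20, 26, 19, 20, 153, 150, 150, 149]
245 [20, 15, 15, 22, 25, 21, 21, 13, 15, 24, 19, 26, 15, 20, 14, 25, 28, 12, 27, 11, 28, 23, 84, 124, 125, 126, 128, 127, 124, 127, 126, 124, 128, 130, 127, 126, 123, 125, 128, 129, 119, 31, 20, 26, 21, 18, 21, 21, 18, 30, 19, 25, 24, 20, 22, 22, 22, 20, 21, 16, 27, 1
[... 180 characters left out ...]
123, 127, 132, 132, 120, 23, 22, 21, 13, 28, 22, 17, 23, 87, 89, 87, 25, 29, 19, 26, 23, 28, 30, 19, 61, 119, 151, 153, 150]
255 [24, 20, 12, 16, 22, 24, 25, 20, 17, 18, 23, 14, 83, 90, 87, 28, 17, 24, 26, 22, 13, 18, 55, 129, 123, 128, 122, 124, 126, 126, 119, 123, 131, 129, 123, 125, 127, 126, 132, 131, 121, 15, 24, 25, 19, 16, 20, 19, 22, 56, 87, 82, 92, 14, 23, 24, 21, 18, 21, 13, 134, 147, 146, 151, 150]
260 [19, 19, 13, 20, 26, 24, 15, 23, 25, 22, 25, 89, 88, 88, 89, 27, 13, 18, 25, 22, 23, 20, 29, 122, 123, 124, 119, 126, 124, 129, 121, 123, 129, 128, 126, 125, 120, 125, 130, 130, 112, 25, 21, 20, 30, 27, 11, 13, 20, 23, 89, 90, 87, 85, 27, 24, 27, 22, 22, 24, 112, 145, 147, 152, 150]
```

```bash
python3 -m jog '[[[0,0.1,0],0],[[0,0.2,0],0],[[0,0.3,0],0],[[0,0.3,0],0]]'
python3 -m jog '[[[0,0.1,0],0],[[0,0.2,0],0],[[0,0.2,0],0]]'
python3 - <<'E'
from h import *
t=snap('scene','s7.png'); p=manip.sense()['tcp_pos']
T=R.from_quat(manip.sense()['tool_rot']).as_matrix()
x=[proj(t,p+T@np.array([0,-d,.027])) [0] for d in (0,.02,.04)];print(np.round(x,1).tolist())
b=cv2.resize(t['frame'][200:290,240:350,::-1],None,fx=7,fy=6.6,interpolation=2)
cv2.imwrite('pics/x7.png',np.clip(b.astype(float)*2,0,255).astype(np.uint8))
E
```

```text
t: 10.15
tcp_pos: [0.5132, -0.1978, -0.0305]
tool_rot: [-0.462, 0.535, -0.535, 0.462]
force: [0.6, -0.5, 0.3]
finger_gap: 0.526
t: 10.4
tcp_pos: [0.5133, -0.1978, -0.0308]
tool_rot: [0.462, -0.535, 0.535, -0.462]
force: [-2.1, 0.5, 11.8]
finger_gap: 0.526
[[291.9, 267.3], [291.6, 263.9], [291.3, 260.4]]
```

View pics/x7.png

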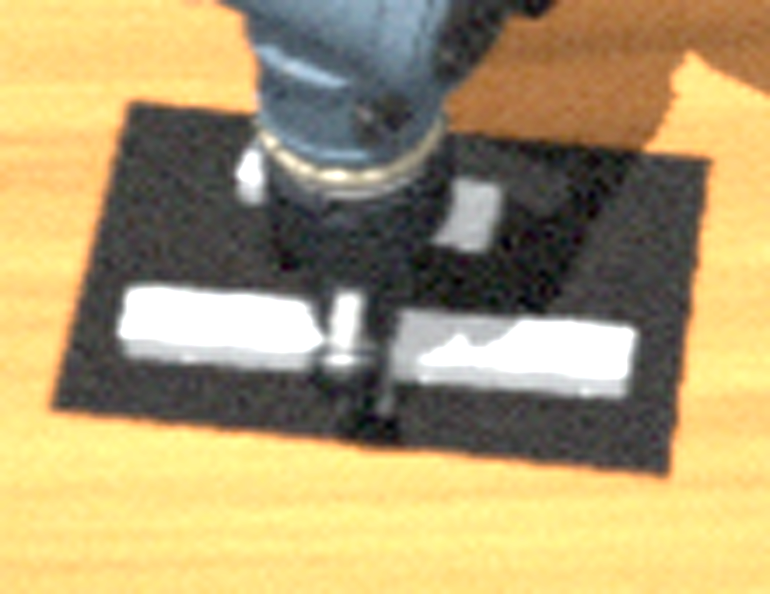

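Contact with 11.8 N at reported z = -0.031. The fingers straddle the bar and touch the mat, so the real tips are about 35 mm behind the reported TCP at this opening, which matches my wrist-camera estimate. I back off 5 mm and close.

```bash
python3 -m jog '[[[0,-0.2,0],0],[[0,-0.5,0],0],[[0,-0.5,0],0],[[0,-0.5,0],0]]'
python3 -m jog '[[[0,0,0],0],[[0,0,0],0],[[0,0,0],0],[[0,0,0],0],[[0,0,0],0],[[0,0,0],0],[[0,0,0],0],[[0,0,0],0]]' 1 60
```

```text
t: 10.78
tcp_pos: [0.5134, -0.1979, -0.0273]
tool_rot: [0.462, -0.535, 0.535, -0.462]
force: [0.9, 0.3, -0.0]
finger_gap: 0.528
t: 11.45
tcp_pos: [0.5133, -0.1978, -0.0273]
tool_rot: [-0.462, 0.535, -0.535, 0.462]
force: [-0.2, 0.2, 1.0]
finger_gap: 0.278
```

Gripped: 23.7 mm opening on a 25 mm bar. Lift and carry over the fixture.

```bash
python3 -m jog '[[[0,-0.5,0],0],[[0,-2,0],0],[[0,-5,0],0],[[0,-8,0],0],[[0,-11,0],0],[[0,-13,0],0],[[0,-13.2,0],0],[[0,-13.2,0],0],[[0,-13.2,0],0]]'
python3 -m jog '[[[-1,0,-0.2],0],[[-3,0,-0.7],-0.02],[[-6,0,-1.3],-0.05],[[-9.5,0,-2.1],-0.09],[[-13,0,-2.9],-0.13],[[-16.5,0,-3.7],-0.17],[[-20,0,-4.5],-0.21],[[-23.5,0,-5.2],-0.25],[[-27,0,-6],-0.28],[[-30,0,-6.7],-0.31],[[-33,0,-7.3],-0.33],[[-35,0,-7.8],-0.34],[[-36.2,0,-8.1],-0.34],[[-36.7,0,-8.15],-0.34],[[-36.7,0,-8.15],-0.34],[[-36.7,0,-8.15],-0.34],[[-36.7,0,-8.15],-0.34]]'
python3 - <<'E'
from h import *
w=snap('wrist','w8.png');snap('scene','s8.png')
st=manip.sense();T=R.from_quat(st['tool_rot']).as_matrix();print(T.round(4),st['tcp_pos'],st['finger_gap'],st['force'])
a=cv2.resize(w['frame'][:,:,::-1],None,fx=1.25,fy=1.25,interpolation=2);cv2.imwrite('pics/w8v.png',a)
E
```

```text
t: 12.2
tcp_pos: [0.5122, -0.1971, 0.1036]
tool_rot: [-0.462, 0.536, -0.534, 0.462]
force: [0.8, -0.6, -1.9]
finger_gap: 0.279
t: 13.62
tcp_pos: [0.4861, 0.176, 0.1044]
tool_rot: [0.546, -0.45, 0.45, -0.545]
force: [0.3, -0.3, -2.5]
finger_gap: 0.278
[[ 1.908e-01 -2.000e-04  9.816e-01]
 [-9.816e-01 -3.000e-04  1.908e-01]
 [ 2.000e-04 -1.000e+00 -3.000e-04]] [0.48630877 0.1758862  0.10463021] 0.2789686683096041 [-0.3485544   0.22519234 -2.54006363]
```

View pics/w8v.png

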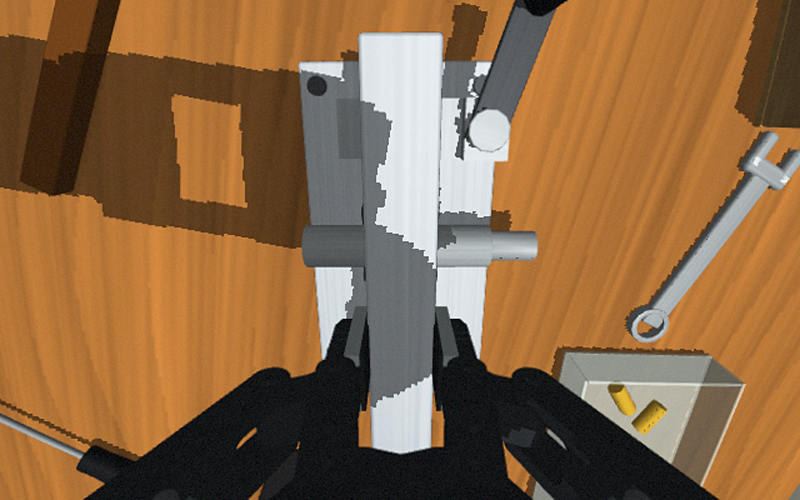

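The bar is held level over the fixture. Its +y end has top corners at (359,36) and (443,33), and the other end is at about row 452. The keeper is still open to the upper right.

```bash
python3 - <<'E'
from h import *
w=load('w8.png'); p=np.array([.4863,.1759,.1046])
c=np.array([.4857,.179]); y=np.array([-.193,.981]);x=np.array([.981,.193])
for z in (.153,.156,.159):
    q=onz(w,np.array([[359,36],[443,33],[359,150],[441,150]])/1.25-.1,z)
    print(z,'width',np.linalg.norm(q[0]-q[1]),[((r[:2]-c)@x,(r[:2]-c)@y) for r in q],np.diff(q[[2,3]],axis=0).round(4))
g=onz(w,np.array([[372,448],[431,449]])/1.25,.156);print([((r[:2]-c)@x,(r[:2]-c)@y) for r in g])
E
```

```text
0.153 width 0.024411251231785246 [(np.float64(-0.011126634230797957), np.float64(0.10301176438460509)), (np.float64(0.013268584991403792), np.float64(0.10375342550617023)), (np.float64(-0.012221030408868629), np.float64(0.07051646707282017)), (np.float64(0.013650141892290761), np.float64(0.07047241266068967))] [[0.0254 0.005  0.    ]]
0.156 width 0.0238251772521876 [(np.float64(-0.010831706271657995), np.float64(0.10248388737489932)), (np.float64(0.012977823873119637), np.float64(0.10320774243314956)), (np.float64(-0.011899827798042545), np.float64(0.07076874868886018)), (np.float64(0.013350220220570742), np.float64(0.07072575195068462))] [[0.0248 0.0048 0.    ]]
0.159 width 0.02323910327259002 [(np.float64(-0.010536778312518095), np.float64(0.1019560103651935)), (np.float64(0.012687062754835478), np.float64(0.1026620593601289)), (np.float64(-0.011578625187216514), np.float64(0.07102103030490022)), (np.float64(0.013050298548850675), np.float64(0.07097909124067964))] [[ 0.0242  0.0047 -0.    ]]
[(np.float64(-0.011029173412848382), np.float64(-0.04828659180910297)), (np.float64(0.013250645702086011), np.float64(-0.04883648995734558))]
```

```bash
python3 -m jog '[[[-0.2,0,-0.1],0],[[-0.2,1,-0.1],0],[[-0.2,2.5,-0.1],0],[[-0.2,4,-0.1],0],[[-0.2,5.2,-0.1],0],[[-0.2,6.2,-0.1],0],[[-0.2,6.8,-0.1],0],[[-0.2,7,-0.1],0],[[-0.2,7,-0.1],0],[[-0.2,7,-0.1],0]]'
python3 -m jog '[[[0,0.1,0],0],[[0,0.2,0],0],[[0,0.3,0],0],[[0,0.3,0],0],[[0,0.3,0],0]]'
```

```text
t: 14.55
tcp_pos: [0.4851, 0.1789, 0.0349]
tool_rot: [-0.546, 0.449, -0.449, 0.546]
force: [-0.4, -0.9, -2.2]
finger_gap: 0.279
t: 14.97
tcp_pos: [0.4847, 0.1789, 0.0319]
tool_rot: [-0.546, 0.449, -0.449, 0.546]
force: [0.2, -0.6, -2.2]
finger_gap: 0.278
```

```bash
python3 -m jog '[[[0,0.05,0],0],[[0,0.1,0],0],[[0,0.15,0],0],[[0,0.2,0],0],[[0,0.2,0],0],[[0,0.2,0],0]]'
python3 -m jog '[[[0,0.05,0],0],[[0,0.1,0],0],[[0,0.1,0],0],[[0,0.1,0],0]]'
```

```text
t: 15.47
tcp_pos: [0.4847, 0.1789, 0.0297]
tool_rot: [0.546, -0.449, 0.449, -0.546]
force: [0.6, 0.1, -2.8]
finger_gap: 0.278
t: 15.8
tcp_pos: [0.4847, 0.1789, 0.0287]
tool_rot: [-0.546, 0.449, -0.449, 0.546]
force: [0.0, 0.0, -1.8]
finger_gap: 0.276
```

```bash
python3 -m jog '[[[0,0.05,0],0],[[0,0.1,0],0],[[0,0.1,0],0],[[0,0.1,0],0]]'
python3 -m jog '[[[0,0.05,0],0],[[0,0.05,0],0],[[0,0.05,0],0]]'
```

```text
t: 16.13
tcp_pos: [0.4848, 0.1789, 0.0287]
tool_rot: [-0.546, 0.449, -0.449, 0.546]
force: [-1.2, -0.6, 5.8]
finger_gap: 0.277
t: 16.38
tcp_pos: [0.4848, 0.1789, 0.0286]
tool_rot: [-0.546, 0.449, -0.449, 0.546]
force: [-2.2, -1.0, 10.0]
finger_gap: 0.278
```

Seated: the contact came at exactly the predicted height, 0.0287. Now I release, lift away and check.

```bash
python3 -m jog '[[[0,0,0],0],[[0,0,0],0],[[0,0,0],0],[[0,0,0],0],[[0,0,0],0],[[0,0,0],0]]' 4.5 40
python3 -m jog '[[[0,-1,0],0],[[0,-3,0],0],[[0,-6,0],0],[[0,-10,0],0],[[0,-14,0],0],[[-1,-18,0],0],[[-2,-21,0],0],[[-2.5,-24,0],0],[[-2.5,-24,0],0],[[-2.5,-24,0],0],[[-2.5,-24,0],0],[[-2.5,-24,0],0]]'
python3 - <<'E'
from h import *
w=snap('wrist','w9.png');t=snap('top','t9.png');s=snap('scene','s9.png')
c=np.array([.4857,.179]); y=np.array([-.193,.981]);x=np.array([.981,.193])
F=lambda X,Y,Z:np.r_[c+X*x+Y*y,Z]
f=cv2.cvtColor(w['frame'],cv2.COLOR_RGB2GRAY)
print(manip.sense()['tcp_pos'],'expected bar corners',proj(w,[F(a,b,.08) for a,b in ((-.0125,-.105),(.0125,-.105),(.0125,.105),(-.0125,.105))]).round(1).tolist())
# dark knob blob near expected
k=proj(w,[[.5185,.3168,.119]])[0];print('knob exp',k)
u,v=k.astype(int); v0=max(v-18,0); g=f[v0:v+18,u-18:u+18]
m=(g<40).astype(np.uint8); n,l,stt,cen=cv2.connectedComponentsWithStats(m)
print([(int(stt[i,4]),(cen[i]+[u-18,v0]).round(1).tolist(),stt[i].tolist()) for i in range(1,n) if stt[i,4]>20])
uv=proj(w,[F(-.0125,-.105,.08),F(.0125,.105,.08)]).astype(int)
for row in np.linspace(uv[:,1].min()-8,uv[:,1].max()+8,12).astype(int):
    if 0<=row<400: print(row,f[row,285:365:2].tolist())
E
```

```text
t: 16.88
tcp_pos: [0.4847, 0.1789, 0.027]
tool_rot: [0.546, -0.449, 0.449, -0.546]
force: [-0.8, 0.3, 0.2]
finger_gap: 0.527
t: 17.88
tcp_pos: [0.4785, 0.2029, 0.2658]
tool_rot: [0.547, -0.45, 0.449, -0.545]
force: [0.1, -0.0, -0.7]
finger_gap: 0.528
[0.47907696 0.20300428 0.26572666] expected bar corners [[312.8, 262.1], [331.7, 262.2], [333.8, 95.7], [311.2, 95.7]]
knob exp [383.43299778  70.42819556]
[(96, [378.6, 71.1], [8, 12, 18, 15, 96])]
87 [91, 94, 111, 126, 97, 95, 119, 99, 98, 104, 57, 98, 110, 67, 63, 111, 68, 67, 69, 107, 104, 122, 91, 96, 95, 121, 105, 98, 98, 54, 65, 64, 65, 72, 67, 65, 86, 68, 99, 108]
103 [64, 113, 175, 175, 105, 99, 171, 113, 100, 253, 113, 113, 116, 91, 244, 240, 242, 241, 240, 242, 242, 244, 243, 246, 210, 169, 168, 106, 112, 113, 110, 115, 111, 113, 109, 103, 239, 71, 105, 103]
120 [113, 110, 119, 112, 111, 99, 89, 229, 233, 222, 221, 191, 231, 65, 241, 237, 240, 241, 237, 241, 242, 244, 242, 243, 188, 241, 82, 241, 230, 232, 234, 79, 95, 117, 87, 232, 227, 229, 229, 229]
136 [114, 116, 115, 113, 110, 107, 95, 99, 101, 100, 100, 102, 116, 113, 11
[... 1039 characters left out ...]
, 229, 226, 235, 243, 68, 74, 76, 71, 75, 69, 165, 235, 233, 238, 236, 236, 236, 234, 237, 235]
236 [85, 89, 87, 40, 228, 225, 226, 201, 195, 198, 193, 198, 166, 91, 183, 225, 225, 227, 229, 224, 228, 223, 234, 231, 207, 80, 214, 198, 209, 200, 202, 235, 236, 234, 57, 95, 93, 88, 169, 241]
253 [145, 142, 152, 143, 142, 139, 136, 133, 129, 129, 132, 126, 130, 134, 140, 225, 221, 224, 228, 224, 223, 222, 230, 217, 147, 145, 141, 139, 133, 133, 138, 134, 142, 139, 142, 141, 142, 140, 142, 138]
270 [146, 147, 147, 140, 136, 131, 129, 130, 134, 129, 127, 136, 132, 129, 133, 139, 133, 135, 140, 147, 138, 146, 148, 151, 144, 138, 132, 135, 133, 135, 138, 143, 146, 143, 140, 138, 140, 138, 129, 130]
```

The bar edges are where a seated bar should show them, within about 1 px. The view budget is used up, so the remaining checks are numeric. Next I plan the keeper sweep.

```bash
python3 - <<'E'
from h import *
w=load('w9.png'); f=cv2.cvtColor(w['frame'],cv2.COLOR_RGB2GRAY).astype(int)
c=np.array([.4857,.179]); y=np.array([-.193,.981]);x=np.array([.981,.193])
print('col322 top',f[88:104,322].tolist(),'bottom',f[254:270,322].tolist())
g=f[45:105,355:400]; ys,xs=np.where(g<30); print('dark',len(xs),xs.min()+355,xs.max()+355,ys.min()+45,ys.max()+45,np.median(xs)+355,np.median(ys)+45)
for r in range(58,90,3): print(r,f[r,362:398:2].tolist())
st=manip.sense(); print(st['q'].round(3),st['tcp_pos'])
T=R.from_quat(st['tool_rot']).as_matrix()
piv=np.array([.5124,.2607]); k0=piv+.058*np.array([np.cos(1.434),np.sin(1.434)])
print('to knob',(T.T@(np.r_[k0,.066]-st['tcp_pos'])*100).round(2))
N=18
for i in range(1,N+1):
    a=1.434+i*1.902/N; k=piv+.058*np.array([np.cos(a),np.sin(a)])
    d=T.T@np.r_[k-k0,0]*100; print([[round(d[0],1),0,round(d[2],1)],round(-1.35*i/N,2)],end=',')
E
```

```text
col322 top [95, 118, 114, 110, 112, 99, 181, 238, 241, 240, 240, 240, 240, 239, 240, 237] bottom [226, 225, 226, 227, 228, 231, 134, 133, 134, 138, 134, 135, 143, 145, 145, 147]
dark 70 374 384 64 78 377.5 73.0
58 [134, 137, 132, 136, 138, 139, 144, 142, 138, 144, 144, 142, 148, 150, 147, 145, 147, 152]
61 [136, 137, 133, 136, 139, 143, 131, 107, 148, 149, 146, 145, 147, 146, 146, 144, 150, 153]
64 [57, 61, 133, 136, 140, 136, 36, 44, 46, 54, 37, 29, 31, 62, 150, 145, 151, 157]
67 [69, 94, 133, 141, 142, 94, 39, 25, 9, 33, 45, 54, 52, 48, 39, 154, 153, 153]
70 [62, 138, 133, 137, 133, 37, 34, 1, 14, 51, 60, 61, 60, 54, 45, 126, 154, 150]
73 [62, 133, 135, 140, 94, 46, 19, 17, 11, 49, 66, 62, 64, 62, 43, 142, 154, 146]
76 [137, 133, 137, 128, 85, 107, 88, 0, 4, 21, 46, 62, 55, 53, 142, 152, 151, 145]
79 [131, 132, 143, 52, 101, 105, 98, 103, 80, 76, 76, 112, 129, 147, 148, 155, 148, 148]
82 [129, 139, 127, 95, 101, 103, 102, 103, 103, 105, 104, 93, 145, 147, 151, 153, 143, 147]
85 [130, 139, 58, 100, 100, 99, 102, 105, 99, 103, 99, 136, 145, 150, 152, 149, 146, 147]
88 [151, 113, 100,
[... 351 characters left out ...]
 0, np.float64(-2.4)], -0.3],[[np.float64(-0.2), 0, np.float64(-3.0)], -0.38],[[np.float64(-0.0), 0, np.float64(-3.6)], -0.45],[[np.float64(0.2), 0, np.float64(-4.2)], -0.53],[[np.float64(0.4), 0, np.float64(-4.7)], -0.6],[[np.float64(0.8), 0, np.float64(-5.3)], -0.68],[[np.float64(1.2), 0, np.float64(-5.7)], -0.75],[[np.float64(1.6), 0, np.float64(-6.2)], -0.83],[[np.float64(2.1), 0, np.float64(-6.6)], -0.9],[[np.float64(2.6), 0, np.float64(-6.9)], -0.98],[[np.float64(3.1), 0, np.float64(-7.2)], -1.05],[[np.float64(3.7), 0, np.float64(-7.4)], -1.12],[[np.float64(4.3), 0, np.float64(-7.6)], -1.2],[[np.float64(4.9), 0, np.float64(-7.6)], -1.28],[[np.float64(5.5), 0, np.float64(-7.7)], -1.35],
```

Bar ends are within 2 mm of expected. The knob top is at about (0.5195, 0.317). I move above the knob, lower the fingers on both sides of it, then sweep.

```bash
python3 -m jog '[[[-3,0,2],0],[[-6,0,4],0],[[-9,1,5.5],0],[[-10.5,3,6.3],0],[[-10.5,6,6.3],0],[[-10.5,9,6.3],0],[[-10.5,11,6.3],0],[[-10.5,12,6.3],0],[[-10.5,12,6.3],0],[[-10.5,12,6.3],0],[[-10.5,12,6.3],0]]' 2.5 20
python3 -c "
from h import *
st=manip.sense();T=R.from_quat(st['tool_rot']).as_matrix();print((T.T@(np.array([.520,.3177,.066])-st['tcp_pos'])*100).round(2))
w=snap('wrist','w10.png');f=cv2.cvtColor(w['frame'],cv2.COLOR_RGB2GRAY)
print(proj(w,[[.5198,.3175,.119]]))
"
```

```text
t: 18.95
tcp_pos: [0.5227, 0.3189, 0.1485]
tool_rot: [-0.545, 0.449, -0.45, 0.547]
force: [0.3, -0.2, -0.3]
finger_gap: 0.292
[ 0.07  8.25 -0.31]
[[314.71420206 217.74651122]]
```

```bash
python3 -m jog '[[[0,1,-0.2],0],[[0,2.5,-0.2],0],[[0,4,-0.2],0],[[0,5,-0.2],0],[[0,5.5,-0.2],0],[[0,6,-0.2],0],[[0,6,-0.2],0],[[0,6,-0.2],0]]'
python3 -m jog '[[[0,0.4,0],0],[[0,0.8,0],0],[[0,1.2,0],0],[[0,1.6,0],0],[[0,2,0],0],[[0,2.2,0],0],[[0,2.2,0],0],[[0,2.2,0],0]]'
```

```text
t: 19.67
tcp_pos: [0.5198, 0.3183, 0.0875]
tool_rot: [-0.546, 0.449, -0.449, 0.546]
force: [-0.4, 0.2, 0.3]
finger_gap: 0.296
t: 20.33
tcp_pos: [0.5194, 0.3182, 0.065]
tool_rot: [0.546, -0.449, 0.449, -0.546]
force: [-0.6, -0.3, -0.5]
finger_gap: 0.292
```

```bash
python3 -m jog '[[[0,0,0],0],[[0,0,0],0],[[0,0,0],0],[[0,0,0],0],[[0,0,0],0],[[0,0,0],0]]' 0.8 20
python3 -m jog '[[[0,0,0],0],[[0,0,0],0],[[0,0,0],0],[[0,0,0],0]]' 2.0 20
```

```text
t: 20.83
tcp_pos: [0.5196, 0.3182, 0.0654]
tool_rot: [-0.546, 0.449, -0.449, 0.546]
force: [0.3, -0.9, -0.4]
finger_gap: 0.152
t: 21.17
tcp_pos: [0.5195, 0.3182, 0.0652]
tool_rot: [-0.546, 0.449, -0.449, 0.546]
force: [-0.7, 0.2, -0.1]
finger_gap: 0.239
```

Closing stopped at 13 mm, so the knob is between the pads. Now the arc, first half and then the rest.

```bash
python3 -m jog '[[[-0.2,0,-0.6],-0.08],[[-0.3,0,-1.2],-0.15],[[-0.3,0,-1.8],-0.23],[[-0.3,0,-2.4],-0.3],[[-0.2,0,-3],-0.38],[[0,0,-3.6],-0.45],[[0.2,0,-4.2],-0.53],[[0.4,0,-4.7],-0.6],[[0.8,0,-5.3],-0.68],[[0.8,0,-5.3],-0.68],[[0.8,0,-5.3],-0.68]]'
python3 - <<'E'
from h import *
st=manip.sense();T=R.from_quat(st['tool_rot']).as_matrix();print(st['q'].round(2),st['tcp_pos'],np.linalg.norm(st['tcp_pos'][:2]-[.5124,.2607]))
piv=np.array([.5124,.2607])
p=st['tcp_pos'][:2]-piv; a0=np.arctan2(p[1],p[0]); print('keeper',np.pi+.194-a0)
for i in range(1,10):
    a=a0+(3.336+.03-a0)*i/9; k=piv+.058*np.array([np.cos(a),np.sin(a)])
    d=T.T@np.r_[k-st['tcp_pos'][:2],0]*100; print([[float(round(d[0],1)),0,float(round(d[2],1))],round(-.7*i/9,2)],end=',')
E
```

```text
t: 22.08
tcp_pos: [0.469, 0.3001, 0.0653]
tool_rot: [0.664, -0.242, 0.242, -0.664]
force: [-0.1, 0.1, -0.6]
finger_gap: 0.233
[ 0.37  0.63  1.72 -0.    0.8  -0.5 ] [0.46898184 0.30008175 0.06531949] 0.058617906167965673
keeper 0.9306876558295487
[[0.1, 0, -0.6], -0.08],[[0.1, 0, -1.2], -0.16],[[0.3, 0, -1.8], -0.23],[[0.5, 0, -2.4], -0.31],[[0.8, 0, -3.0], -0.39],[[1.1, 0, -3.5], -0.47],[[1.5, 0, -4.0], -0.54],[[1.9, 0, -4.4], -0.62],[[2.4, 0, -4.8], -0.7],
```

```bash
python3 -m jog '[[[0.1,0,-0.6],-0.08],[[0.1,0,-1.2],-0.16],[[0.3,0,-1.8],-0.23],[[0.5,0,-2.4],-0.31],[[0.8,0,-3],-0.39],[[1.1,0,-3.5],-0.47],[[1.5,0,-4],-0.54],[[1.9,0,-4.4],-0.62],[[2.4,0,-4.8],-0.7],[[2.4,0,-4.8],-0.7],[[2.4,0,-4.8],-0.7]]'
python3 - <<'E'
from h import *
st=manip.sense();T=R.from_quat(st['tool_rot']).as_matrix();print(T.round(2),st['tcp_pos'],st['force'])
print('to push 4mm along -y fixture',(T.T@np.array([.193*.004,-.981*.004,0])*100).round(2))
E
```

```text
t: 23.0
tcp_pos: [0.4572, 0.2479, 0.0652]
tool_rot: [-0.707, 0.0, -0.0, 0.707]
force: [-0.3, -0.3, -1.3]
finger_gap: 0.234
[[ 1.  0.  0.]
 [-0.  0.  1.]
 [ 0. -1.  0.]] [0.45720644 0.24793068 0.06521296] [-0.26070452 -0.31072559 -1.30119836]
to push 4mm along -y fixture [ 0.08  0.   -0.39]
```

```bash
python3 -m jog '[[[0,0,-0.1],0],[[0,0,-0.2],0],[[0,0,-0.2],0],[[0,0,-0.2],0]]'
python3 -m jog '[[[0,0,-0.1],0],[[0,0,-0.15],0],[[0,0,-0.15],0],[[0,0,-0.15],0]]'
```

```text
t: 23.33
tcp_pos: [0.4569, 0.2462, 0.0653]
tool_rot: [-0.707, -0.001, 0.001, 0.707]
force: [0.3, 0.8, -0.0]
finger_gap: 0.234
t: 23.67
tcp_pos: [0.457, 0.245, 0.0653]
tool_rot: [-0.707, -0.001, 0.001, 0.707]
force: [0.2, 3.8, -0.3]
finger_gap: 0.236
```

The stop is felt (3.8 N). I recentre, lift clear and verify numerically from the images.

```bash
python3 -m jog '[[[0,0,0.2],0],[[0,0,0.3],0],[[0,-0.3,0.3],0],[[0,-1,0.3],0],[[0,-2,0.3],0],[[0,-4,0.3],0],[[0,-7,0.3],0],[[0,-10,0.3],0],[[0,-14,0.3],0],[[0,-18,0.3],0],[[-2,-20,0.3],0],[[-2,-20,0.3],0],[[-2,-20,0.3],0],[[-2,-20,0.3],0]]'
python3 - <<'E'
from h import *
c=np.array([.4857,.179]); y=np.array([-.193,.981]);x=np.array([.981,.193])
F=lambda X,Y,Z:np.r_[c+X*x+Y*y,Z]
w=snap('wrist','w11.png');t=snap('top','t11.png');s=snap('scene','s11.png')
piv=np.array([.5124,.2607])
for n,v in (('w',w),('t',t),('s',s)):
    f=cv2.cvtColor(v['frame'],cv2.COLOR_RGB2GRAY)
    k=np.r_[piv-.058*x,.104]; u0,v0=proj(v,[k])[0]; r=24 if n=='w' else 9
    a,b=int(round(u0))-r,int(round(v0))-r
    if a<0 or b<0: print(n,'out',u0,v0); continue
    g=f[b:b+2*r+1,a:a+2*r+1]; m=(g<(70)).astype(np.uint8)
    nn,l,stt,cen=cv2.connectedComponentsWithStats(m)
    print(n,'exp',(round(u0,1),round(v0,1)),[(int(stt[i,4]),(cen[i]+[a,b]).round(1).tolist()) for i in range(1,nn) if stt[i,4]>4])
    h=cv2.cvtColor(v['frame'],cv2.COLOR_RGB2GRAY)
    print('  bar pts in', [int(h[int(round(q[1])),int(round(q[0]))]) if 0<=q[0]<639 and 0<=q[1]<399 else None for q in proj(v,[F(0,Y,.08) for Y in (-.115,-.110,-.1,-.09,-.05,0,.05,.06,.075,.09,.1,.11,.115)])])
    print('  shaft ends proj',proj(v,[F(-.06,0,.038),F(.06,0,.038)]).round(1).tolist())
print(manip.sense()['tcp_pos'],manip.sense()['finger_gap'])
E
```

```text
t: 24.83
tcp_pos: [0.4361, 0.247, 0.265]
tool_rot: [0.707, 0.001, -0.001, -0.707]
force: [0.1, 0.2, 0.1]
finger_gap: 0.235
w exp (np.float64(322.2), np.float64(187.1)) [(13, [309.7, 165.7]), (10, [315.1, 165.7]), (5, [320.4, 164.2]), (260, [321.9, 184.6]), (5, [336.4, 201.4]), (5, [334.0, 208.0]), (8, [344.5, 207.2])]
  bar pts in [128, 129, 225, 222, 222, 228, 229, 234, 38, 239, 237, 180, 119]
  shaft ends proj [[259.2, 151.2], [280.4, 233.2]]
t exp (np.float64(206.8), np.float64(181.3)) [(117, [209.1, 180.1]), (13, [212.3, 189.8])]
  bar pts in [197, 195, 196, 191, 189, 185, 187, 190, 36, 186, 185, 95, 95]
  shaft ends proj [[236.3, 196.9], [232.4, 161.3]]
s exp (np.float64(446.8), np.float64(212.0)) [(221, [446.5, 208.6])]
  bar pts in [174, 143, 175, 173, 173, 172, 175, 174, 73, 168, 174, 120, 113]
  shaft ends proj [[413.8, 218.1], [427.9, 251.4]]
[0.43612753 0.24697228 0.263721  ] 0.2330627083557113
```

```bash
python3 - <<'E'
from h import *
from station import workorder
a,b=load('top0.png')['frame'].astype(int),load('t11.png')['frame'].astype(int)
# spigot / shaft ends, outside the bar: same pixels before and after?
for n,(r0,r1,c0,c1) in {'spigot':(150,172,226,240),'near end':(188,204,230,244)}.items():
    print(n,np.abs(a-b)[r0:r1,c0:c1].mean().round(1))
c=np.array([.4857,.179]); y=np.array([-.193,.981]);x=np.array([.981,.193])
w=load('w11.png');f=cv2.cvtColor(w['frame'],cv2.COLOR_RGB2GRAY)
L=[-.07,-.065,-.062,-.058,-.05,.05,.06,.08,.086,.09,.094,.1]
print([(l,int(f[tuple(proj(w,[np.r_[c+l*x,.045]])[0].round().astype(int)[::-1])])) for l in L])
workorder.sign_off(); print(manip.sense()['t'])
E
```

```text
spigot 14.1
near end 13.4
[(-0.07, 90), (-0.065, 108), (-0.062, 108), (-0.058, 213), (-0.05, 204), (0.05, 174), (0.06, 176), (0.08, 192), (0.086, 191), (0.09, 86), (0.094, 59), (0.1, 75)]
the job is handed in; nothing more can be done
the job is handed in; nothing more can be done
```

The long bar is lying across both saddles, the keeper is closed over it to its stop, and the job is signed off at about t = 25 s. No verdict came back.

**What went wrong on the way:** The first grasp closed on nothing. The real fingertips turned out to be about 35 mm behind the reported TCP with the gripper half open, contrary to the text. I found this by feeling for the mat, then gripped the bar properly using the measured offset. The wrist and scene pictures disagreed on how large the offset was. The mat contact fitted the wrist estimate.

**Last checks:**
- **Bar:** It met the saddles at exactly the predicted height (10 N at most). With the keeper still open, the wrist picture showed it within about 1 mm of the slot line and 2 mm of midway.
- **Keeper:** I felt its stop with a 3.8 N reaction. Afterwards the knob was within about 3 mm of its closed position in the wrist view. The scene view showed it about 3 px off and agrees only roughly, as does the top view.
- **Shaft:** Both ends are within a few mm of where they started in the wrist view. The top-view before-and-after comparison there was inconclusive, because some pixels differed and I put that down to shadows without checking.
- **Gripper:** It ended about 20 cm above where it released the keeper, touching nothing.

The last checks after closing the keeper were by pixel values only, as all 12 picture views had been used.

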